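Sort the power-cut bits on the lantern shelf

TASK

Sort the loose bits on the lantern shelf: lay the matchbox flat in the square drawer, the plug-in charger flat, right side up, in the long drawer, and set the tea light upright in the middle of the glass ashtray. Stand the two big battery cells upright in the light crate, one in the middle of each half so that it is evenly loaded, without tipping the crate or shoving it along the shelf.

Things in the scene. Friction and masses are not known exactly. Their poses are not given: they have to be found in the camera images.
- cell_a: One of two identical large D-size battery cells standing upright on the shelf: plain dark steel cylinder with a copper band near the top, diameter 33 mm, 58 mm tall plus a 3 mm contact nub, about 140 g. Origin: centre of its underside; z up. The two cells are interchangeable.
- cell_b: The other identical D-size cell, standing upright: diameter 33 mm, 58 mm tall plus a 3 mm nub, about 140 g. Origin: centre of its underside; z up.
- matchbox: Cardboard matchbox lying flat: 53 mm along its x, 36 mm along its y, 15 mm high, 20 g, dark striking strips on the two long sides. Origin: centre of its underside; z up.
- charger: Black plug-in charger, a block 50 mm along its x, 45 mm along its y, 28 mm high, with two brass pins sticking out 19 mm from its +x face at half height; 70 g. Origin: centre of the block's underside; z up.
- tealight: Tea light: white candle in a round aluminium cup, diameter 39 mm, 16 mm high, with a 4 mm wick on top, 16 g. Origin: centre of its underside; z up.
- crate: Light open grey plastic crate, loose, 90 g: 170 mm along its x, 110 mm along its y, walls 4 mm (plus a thin 4 mm rim lip), on one central foot 80 x 80 x 8 mm, so a load far out at one end could tip it. Inner floor 12 mm, rim 47 mm above the origin. Origin: centre of the foot's underside; z up. Its halves lie to +x and -x, middles about 42 mm from the origin; no divider.
- square_drawer: Square white plastic drawer lifted out of its unit, open on top, loose, 220 g: 116 x 116 mm outside, 36 mm high, walls and floor 3 mm. A small pull tab on its -x face. Origin: centre of its underside; z up.
- long_drawer: Longer white plastic drawer lifted out of its unit, open on top, loose, 220 g: 160 mm along its x by 116 mm along its y outside, 36 mm high, walls and floor 3 mm. A small pull tab on its -x face. Origin: centre of its underside; z up.
- ashtray: Round clear glass ashtray with three small studs on the rim (look only, 2 mm proud), loose, 380 g: outside diameter 104 mm at the foot and 120 mm at the rim, 28 mm high, wall 8 mm, floor 8 mm thick (inner diameter about 90 mm at the floor, 104 mm at the rim). Origin: centre of its underside; z up.
There are look-alikes about, which are no part of the job. What is shaped like the ashtray but blue is not meant.

How it is judged:
At the end, for the whole second after the job is handed in: Matchbox flat in the square drawer; charger flat in the long drawer; tea light upright, within 15 mm of the ashtray's centre; one cell upright in each crate half, 27 to 57 mm from its middle lengthwise, within 20 mm of its centre line; containers level, all released and at rest (((x of cell_a in the frame of crate between 0.027 and 0.057 m and x of cell_b in the frame of crate between -0.057 and -0.027 m) or (x of cell_b in the frame of crate between 0.027 and 0.057 m and x of cell_a in the frame of crate between -0.057 and -0.027 m)) and y of cell_a in the frame of crate between -0.02 and 0.02 m and z of cell_a in the frame of crate between 0.006 and 0.018 m and angle between each of cell_a, cell_b's own z axis and vertical below 0.12 rad and y of cell_b in the frame of crate between -0.02 and 0.02 m and z of cell_b in the frame of crate between 0.006 and 0.018 m and x of matchbox in the frame of square_drawer between -0.042 and 0.042 m and y of matchbox in the frame of square_drawer between -0.042 and 0.042 m and z of matchbox in the frame of square_drawer between -0.002 and 0.009 m and x of charger in the frame of long_drawer between -0.06 and 0.06 m and y of charger in the frame of long_drawer between -0.04 and 0.04 m and z of charger in the frame of long_drawer between -0.002 and 0.009 m and horizontal distance between tealight and ashtray below 0.015 m and z of tealight in the frame of ashtray between 0.003 and 0.014 m and angle between each of matchbox, charger, tealight's own z axis and vertical below 0.15 rad and linear speed of each of cell_a, cell_b, matchbox, charger, tealight, crate, square_drawer, long_drawer, ashtray below 0.02 m/s and angle between each of crate, square_drawer, long_drawer, ashtray's own z axis and vertical below 0.06 rad); the robot touches nothing.
It fails at once if the crate is shoved more than 30 mm from where it stood (distance of crate from where it was at the start of the episode above 0.03 m).
It fails at once if the crate is tipped by more than 0.2 rad (angle between crate's own z axis and vertical above 0.2 rad).
It also fails if it takes over 136 s, if anything falls off the work surface, if the arm or the gripper's body presses on something with over 40 N, if the wrist force passes 120 N, or if a joint passes its speed limit or range.

ROBOT

A 6-joint arm with a two-finger parallel gripper is mounted at the origin on the work surface. World frame = base frame: x ahead of the robot, y to its left, z up, the work surface at z = 0. Lengths are in m, angles in rad, forces in N, time in s.
With the tool pointing down it reaches from about 0.25 to 0.8 m from the base axis. Payload 8.5 kg.
Tool frame: the origin (TCP) lies midway between the tips of the shut fingers; the grasp point (between the pads) lies behind it (ctrl.pinch_z is the z of the grasp point in the tool frame, in m); z points along the fingers, y is the line along which they close (so a half turn about z gives the same grasp; the last joint's range is limited). The gripper opens to 85 mm and grips with 20 to 120 N. Pads are 22 mm wide; open, the fingers measure 114 mm over their backs; the gripper's body (76 mm by 85 mm) begins 54 mm behind the grasp point. The pads swing forward as they close: fully open they stand 13 mm farther back than shut.
Start: joints at [-1.285, 0.238, -0.013, 1.319, 0, 1.571], TCP at [0.148, -0.504, 0.231] pointing down, gripper open.
Joint ranges: [-2.66, 2.66], [-1.03, 1.9], [-1.14, 1.46], [-1.82, 2.27], [-1.45, 1.34], [-3.14, 3.14]. Speed limits (rad/s): [2.22, 2.22, 2.79, 3.14, 3.14, 3.14].

INTERFACE

Orientations are given as a rotation vector (axis times angle).
In Python, from plant import ctrl, imaging, job_done gives the robot as it stands.
- The arm moves only by the shell command python3 -m jog 'ROWS' [FORCE]. ROWS is JSON, a list of rows, each a list of 3 entries, a list of its own where there are three numbers: the shift along the tool's x, y, z in m, then the turn about the tool's z in rad, then the opening, from 0 (shut) to 1 (fully open). A call has 1 to 20 rows; each row is the pose to reach, as a shift and turn from the pose commanded when the call began, along the tool's axes at that moment; what a row does not reach only later rows make up. A row lasts 1/8 s, in which the tool goes at most 62.5 mm and 10.7 degrees, less where a joint would pass 70% of its speed; a pose out of reach is approached as far as the arm can. A call with a gripper value outside its range is refused whole. The fingers move at their own pace and stop on an object; FORCE is the grip in N (left out, the last holds). Time passes only in rows, so rows that repeat a pose let the fingers close. It gives the time, the measured TCP pose, the force, the opening and the grip force at its end, in the units of the state.
- ctrl.state(): the state, without advancing time (a new reading comes with each control period).
- imaging.read_camera(name): name is "scene" or "top"; returns a dict with "frame" (420x560x3 uint8, blue, green, red), "z_map" (420x560 float32, m along the optical axis (not along the pixel's ray), 0 where there is no reading), "fx", "fy", "cx", "cy" (pixels), "position" and "attitude" of the camera in the world. Camera axes: x right, y up, looking along -z (the intrinsics and any distortion apply to the point x, -y, -z); pixel columns grow to the right and rows downward; lengths in m; the calibration is good to about 2 mm. A picture is of the moment at which its call begins.
- job_done(): hands the job in; it is judged then, once.
The state is a dict: "time": time; "joint_positions": joint angles; "qvel": joint speeds; "effort": joint torques, N m; "eef_pos": TCP position; "tool_rot": TCP orientation; "wrist_force": force on the tool from outside, world axes, zero at the start; "wrist_torque": the same for the moment, N m; "grip_width": opening from 0.0 (shut) to 1.0 (fully open); "grasp_force": force on a finger pad.
Only numpy, scipy, OpenCV 4.12 (cv2) and the standard library are available. Lean on these libraries where they do the work, as an engineer would, in place of code of your own. Each camera call takes 0.05 s, during which the arm holds its last target. There are 200 camera calls.

## Working session

There is one attempt and no reset: what is moved stays moved. The work goes in short steps, Python scripts to look and compute and a shell command to move; the robot and the scene stay as the last step left them, time stands still between calls to the robot, and variables do not carry over. Pictures are saved under pics/ and viewed, at most 14 in all, crops included, and the job is handed in when it is done.

```bash
ls; mkdir -p pics; python3 - <<'E'
from plant import ctrl, imaging
import cv2,numpy as np
s=ctrl.state();print({k:np.round(v,3).tolist() for k,v in s.items()},ctrl.pinch_z)
for n in("scene","top"):
    d=imaging.read_camera(n);cv2.imwrite(f"pics/{n}0.png",d["frame"]);print(n,{k:v for k,v in d.items() if k not in("frame","z_map")})
E
```

```text
pics
{'time': 0.0, 'joint_positions': [-1.285, 0.239, -0.014, 1.319, -0.0, 1.571], 'qvel': [0.001, 0.0, 0.001, -0.001, 0.0, 0.0], 'effort': [0.003, -53.878, 34.644, 0.018, 0.0, 0.0], 'eef_pos': [0.148, -0.503, 0.231], 'tool_rot': [-3.108, -0.447, 0.0], 'wrist_force': [0.384, -1.198, 0.01], 'wrist_torque': [0.0, 0.029, 0.051], 'grasp_force': 0.0, 'grip_width': 1.001} -0.0187
scene {'fx': 465.3260162128557, 'fy': 465.3260162128557, 'cx': 276.8273036527671, 'cy': 211.60812301112853, 'position': array([ 1.18447633, -0.80355329,  0.80968579]), 'attitude': array([0.87712623, 0.31707304, 0.67905335])}
top {'fx': 523.8283445608449, 'fy': 523.8283445608449, 'cx': 285.6030289728278, 'cy': 209.13627597113037, 'position': array([ 0.35616665, -0.04880873,  1.44308942]), 'attitude': array([ 0.10739417, -0.10048911, -1.5615225 ])}
```

View pics/top0.png

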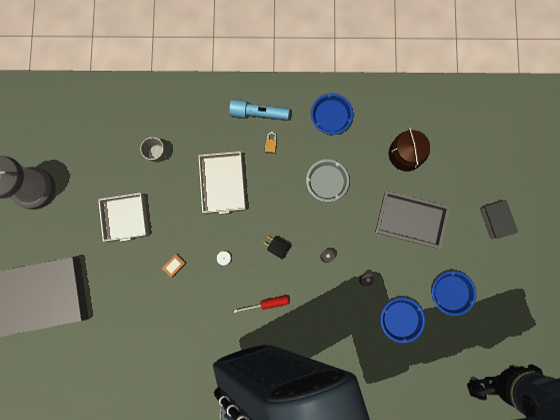

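View pics/scene0.png

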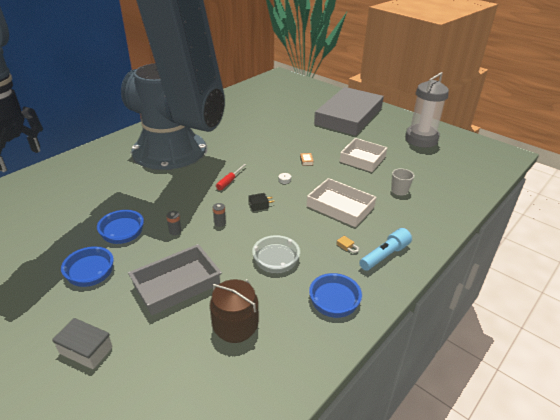

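The top view shows: cells at (328,255) and (368,278), crate (412,219), clear ashtray (328,181), tea light (224,258), matchbox (174,266), charger (278,246) with pins to the left, square drawer (124,218) and long drawer (222,183). The blue dishes at (332,114), (454,293) and (403,319) are decoys, as are the dark block (499,219) and the grey cup (153,149).

```bash
cat > h.py <<'E'
from plant import ctrl, imaging
import cv2,numpy as np
from scipy.spatial.transform import Rotation as R
def cloud(d):
    v,u=np.mgrid[0:420,0:560]; z=d["z_map"]
    p=np.stack([(u-d["cx"])/d["fx"]*z,-(v-d["cy"])/d["fy"]*z,-z],-1)
    w=p@R.from_rotvec(d["attitude"]).as_matrix().T+d["position"]
    w[z==0]=np.nan
    return w
def ray(d,u,v,z):
    r=R.from_rotvec(d["attitude"]).apply([(u-d["cx"])/d["fx"],-(v-d["cy"])/d["fy"],-1])
    return d["position"]+r*(z-d["position"][2])/r[2]
def tri(d1,p1,d2,p2):
    a=d1["position"];b=d2["position"];r=ray(d1,*p1,0)-a;s=ray(d2,*p2,0)-b
    t=np.linalg.lstsq(np.stack([r,-s],1),b-a,rcond=None)[0]
    return (a+r*t[0]+b+s*t[1])/2, np.linalg.norm(a+r*t[0]-b-s*t[1])
E
python3 - <<'E'
from h import *
S=dict(cell1=(328,255,26),cell2=(368,278,26),match=(174,266,26),charger=(278,246,28),tea=(224,258,22),crate=(412,219,50),sq=(124,218,40),long=(222,183,50),ash=(328,181,36))
t=imaging.read_camera("top");s=imaging.read_camera("scene")
W=cloud(t);V=cloud(s)
g=np.nanmedian(W[300:330,120:200,2]);print("ground",g,np.nanmedian(V[100:140,240:280,2]))
n=None
for k,(u,v,r) in S.items():
    m=np.zeros((420,560),np.uint8);m[v-r:v+r,u-r:u+r]=1
    m&=(W[...,2]>0.007).astype(np.uint8)
    c,l,st,ce=cv2.connectedComponentsWithStats(m)
    i=1+np.argmax(st[1:,4]);P=W[l==i]
    hi=np.nanpercentile(P[:,2],95)
    # scene-view height near the same xy
    rr=cv2.minAreaRect(P[:,:2].astype(np.float32)*1000)
    q=V[(np.hypot(V[...,0]-rr[0][0]/1e3,V[...,1]-rr[0][1]/1e3)<max(rr[1])/2000)&(V[...,2]>.007)]
    print(k,"rect mm",np.round(rr[0],1),np.round(rr[1],1),round(rr[2],1),"top h",np.round([hi,np.nanmin(P[:,2]),np.nanmedian(P[:,2])],4),"scene h",np.round(np.nanpercentile(q[:,2],[50,95]),4),"sc c",np.round((np.nanmin(q,0)+np.nanmax(q,0))/2,3)[:2] if len(q) else None)
a=cv2.resize(t["frame"][130:300,90:460],None,fx=2.16,fy=2.16,interpolation=cv2.INTER_CUBIC);cv2.imwrite("pics/crop1.png",a)
E
```

```text
ground -0.0007858876984119245 0.00044528718876246653
cell1 rect mm [ 417.3 -153.4] [32.5 33.4] 36.9 top h [0.0622 0.0073 0.0569] scene h [0.0517 0.0605] sc c [ 0.417 -0.155]
cell2 rect mm [ 355.  -257.1] [31.9 31.5] 89.0 top h [0.0625 0.0082 0.0566] scene h [0.0566 0.0615] sc c [ 0.355 -0.259]
match rect mm [389.1 262.9] [36.8 53.7] 47.3 top h [0.0197 0.0071 0.0144] scene h [0.0153 0.0179] sc c [0.39  0.262]
charger rect mm [445.4 -15.5] [70.2 45. ] 60.1 top h [0.0317 0.0075 0.0267] scene h [0.027  0.0304] sc c [ 0.444 -0.017]
tea rect mm [410.1 126.5] [36.2 35.3] 89.5 top h [0.0211 0.0072 0.0159] scene h [0.0165 0.0183] sc c [0.41  0.126]
crate rect mm [ 520.6 -383.1] [180.3 127.3] 74.9 top h [0.0488 0.007  0.0132] scene h [0.0165 0.0481] sc c [ 0.517 -0.383]
sq rect mm [517.2 400.6] [122.9 120.8] 9.0 top h [0.0386 0.0071 0.0281] scene h [0.0237 0.0363] sc c [0.518 0.401]
long rect mm [619.6 135.3] [175.8 116.9] 5.4 top h [0.0388 0.007  0.0301] scene h [0.0236 0.0366] sc c [0.616 0.132]
ash rect mm [ 625.5 -155.2] [115.9 116.1] 89.7 top h [0.0306 0.007  0.0148] scene h [0.0118 0.0296] sc c [ 0.625 -0.156]
```

View pics/crop1.png

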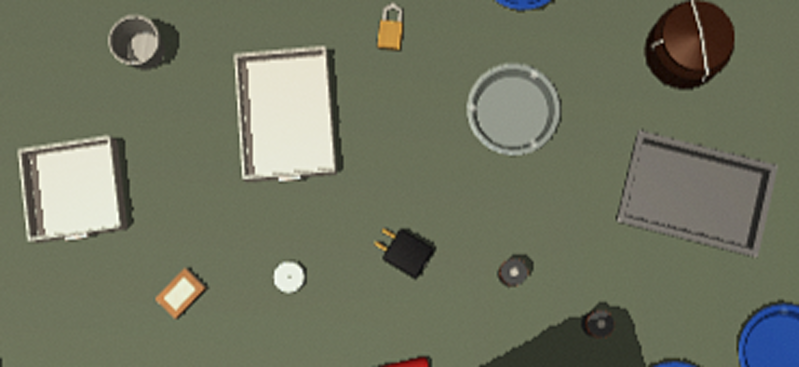

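The crop confirms the clear ashtray at crop (513,109). It is colourless with rim studs, while its look-alikes are blue. The charger's pins point up and to the left. Next I refine the rims from both views and plan the first move.

```bash
cat >> h.py <<'E'
def go(x,y,z,yaw):
    "shift (tool axes) and turn to bring TCP to x,y,z with tool y along yaw deg (mod 180)"
    s=ctrl.state();M=R.from_rotvec(s["tool_rot"]).as_matrix();p=s["eef_pos"]
    sh=M.T@(np.array([x,y,z])-p)
    cur=np.degrees(np.arctan2(M[1,1],M[0,1]))
    q1,q6=s["joint_positions"][0],s["joint_positions"][5];q1n=q1+np.arctan2(y,x)-np.arctan2(p[1],p[0])
    best=[]
    for k in(-360,-180,0,180,360):
        dw=np.radians(yaw-cur+k); best.append((q6-dw+q1n-q1,-dw))
    b=sorted([c for c in best if abs(c[0])<2.9],key=lambda c:abs(c[1]))[:2]
    print("t",round(s["time"],2),"shift",np.round(sh,4),"turn (q6,turn)",np.round(b,3).tolist())
E
python3 - <<'E'
from h import *
t=imaging.read_camera("top");s=imaging.read_camera("scene")
for k,c,rad,z0,z1 in(("crate",(.519,-.383),.11,.041,.056),("sq",(.517,.4005),.085,.029,.043),("long",(.618,.134),.11,.029,.043),("ash",(.625,-.155),.07,.022,.036)):
    for n,d in(("top",t),("scene",s)):
        W=cloud(d);P=W[(np.hypot(W[...,0]-c[0],W[...,1]-c[1])<rad)&(W[...,2]>z0)&(W[...,2]<z1)]
        r=cv2.minAreaRect(P[:,:2].astype(np.float32)*1000);print(k,n,len(P),np.round(r[0],1),np.round(r[1],1),round(r[2],1),"rim",np.round(np.median(P[:,2]),4))
go(.4165,-.154,.016,-15.1);go(.3555,-.258,.016,-15.1)
E
```

```text
crate top 653 [ 516.8 -382.5] [179.2 119. ] 75.5 rim 0.0462
crate scene 928 [ 516.3 -384.3] [179.2 123. ] 75.9 rim 0.0468
sq top 280 [516.7 402.3] [122.9 119.1] 9.5 rim 0.0343
sq scene 240 [517.8 397.1] [120.1 128.7] 8.5 rim 0.0341
long top 282 [615.2 134.7] [167.1 116.9] 5.5 rim 0.0344
long scene 391 [614.5 132.1] [167.6 124.5] 5.3 rim 0.0341
ash top 391 [ 625.3 -155.1] [115.8 115.6] 89.9 rim 0.0269
ash scene 449 [ 624.7 -157.8] [117.5 120. ] 29.0 rim 0.0276
t 0.3 shift [ 0.3562 -0.2595  0.2152] turn (q6,turn) [[1.48, -1.021], [-1.661, -4.163]]
t 0.3 shift [ 0.2683 -0.1769  0.2152] turn (q6,turn) [[1.207, -1.021], [-1.935, -4.163]]
```

```bash
python3 -m jog '[[[0.3562,-0.2595,0],-1.035,1],[[0.3562,-0.2595,0],-1.035,1],[[0.3562,-0.2595,0],-1.035,1],[[0.3562,-0.2595,0],-1.035,1],[[0.3562,-0.2595,0],-1.035,1],[[0.3562,-0.2595,0],-1.035,1],[[0.3562,-0.2595,0],-1.035,1],[[0.3562,-0.2595,0.05],-1.035,1],[[0.3562,-0.2595,0.11],-1.035,1],[[0.3562,-0.2595,0.11],-1.035,1],[[0.3562,-0.2595,0.11],-1.035,1],[[0.3562,-0.2595,0.11],-1.035,1]]' 30; python3 -c "
from h import *
go(.4165,-.154,.016,-14.3)"
```

```text
time: 1.8
eef_pos: [0.4181, -0.1552, 0.1236]
tool_rot: [2.479, 1.924, 0.003]
wrist_force: [-0.3, -0.4, 0.6]
grip_width: 1.002
grasp_force: 0.0
t 1.8 shift [ 0.0007 -0.0023  0.1076] turn (q6,turn) [[1.466, -0.001], [-1.675, -3.143]]
```

```bash
python3 -m jog '[[[0.0007,-0.0023,0.05],0,1],[[0.0007,-0.0023,0.09],0,1],[[0.0007,-0.0023,0.1076],0,1],[[0.0007,-0.0023,0.1076],0,1],[[0.0007,-0.0023,0.1076],0,0.3],[[0.0007,-0.0023,0.1076],0,0.3],[[0.0007,-0.0023,0.1076],0,0.3],[[0.0007,-0.0023,0.1076],0,0.3],[[0.0007,-0.0023,0.1076],0,0.3],[[0.0007,-0.0023,0.1076],0,0.3],[[0.0007,-0.0023,0.1076],0,0.3],[[0.0007,-0.0023,0.1076],0,0.3]]' 30; python3 -c "
from h import *
go(.527,-.3426,.14,-14.3)"
```

```text
time: 3.3
eef_pos: [0.4153, -0.1533, 0.0146]
tool_rot: [2.48, 1.926, 0.002]
wrist_force: [-0.9, 0.2, 7.1]
grip_width: 0.369
grasp_force: 29.0
t 3.3 shift [-0.1558  0.1553 -0.1251] turn (q6,turn) [[1.244, -0.0], [-1.898, -3.142]]
```

```bash
python3 -m jog '[[[0,0,-0.05],0,0.3],[[0,0,-0.1],0,0.3],[[-0.05,0.05,-0.1251],0,0.3],[[-0.1,0.1,-0.1251],0,0.3],[[-0.13,0.13,-0.1251],0,0.3],[[-0.15,0.15,-0.1251],0,0.3],[[-0.1558,0.1553,-0.1251],0,0.3],[[-0.1558,0.1553,-0.1251],0,0.3],[[-0.1558,0.1553,-0.1],0,0.3],[[-0.1558,0.1553,-0.08],0,0.3],[[-0.1558,0.1553,-0.08],0,0.3],[[-0.1558,0.1553,-0.08],0,0.3]]'; python3 - <<'E'
from h import *
go(.527,-.3426,.0285,-14.3)
for n in("top","scene"):
    d=imaging.read_camera(n);W=cloud(d);P=W[(np.hypot(W[...,0]-.5166,W[...,1]+.3833)<.11)&(W[...,2]>.041)&(W[...,2]<.056)]
    r=cv2.minAreaRect(P[:,:2].astype(np.float32)*1000);print(n,np.round(r[0],1),np.round(r[1],1),round(r[2],1))
    cv2.imwrite(f"pics/{n}1.png",d["frame"])
f=cv2.imread("pics/scene1.png")[180:380,60:330];cv2.imwrite("pics/c2.png",cv2.resize(f,None,fx=2.8,fy=2.8))
E
```

```text
time: 4.8
eef_pos: [0.5266, -0.3418, 0.0948]
tool_rot: [2.48, 1.928, 0.001]
wrist_force: [-0.3, 0.2, -0.8]
grip_width: 0.366
grasp_force: 30.5
t 4.8 shift [-0.0006  0.0005  0.0663] turn (q6,turn) [[1.244, 0.0], [-1.898, -3.141]]
top [ 534. -316.] [ 44.  118.6] 73.9
scene [ 516.3 -384.4] [179.3 125.1] 75.3
```

View pics/c2.png

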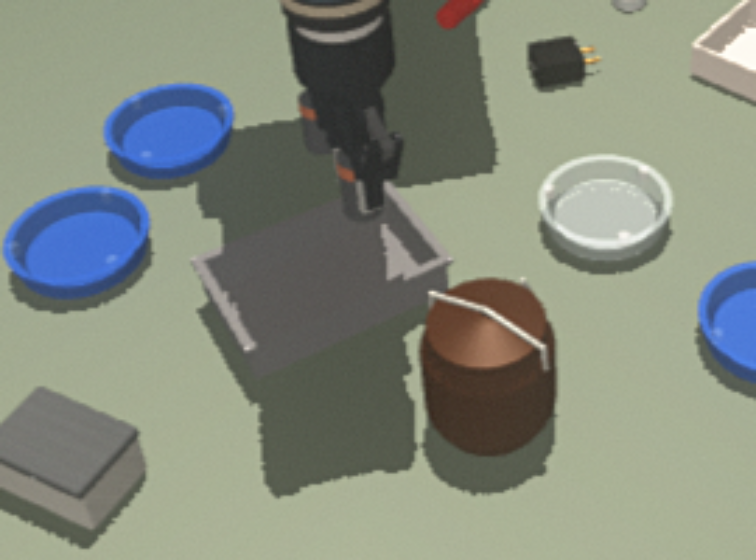

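The held cell, with its copper band at (345,172), hangs over the crate's +x half, and the crate hasn't moved. I lower it gently.

```bash
python3 -m jog '[[[0,0,0.03],0,0.3],[[0,0,0.05],0,0.3],[[0,0,0.06],0,0.3],[[0,0,0.0655],0,0.3],[[0,0,0.0670],0,0.3],[[0,0,0.0670],0,0.3],[[0,0,0.0670],0,0.3]]'; python3 -c "
from h import *
print(np.round(ctrl.state()['wrist_force'],2))"
```

```text
time: 5.78
eef_pos: [0.5267, -0.3426, 0.0272]
tool_rot: [2.48, 1.927, 0.001]
wrist_force: [-0.5, -0.5, -1.6]
grip_width: 0.366
grasp_force: 30.5
[-0.51 -0.46 -1.62]
```

```bash
python3 -m jog '[[[0,0,0.0005],0,0.3],[[0,0,0.0005],0,0.42],[[0,0,0.0005],0,0.55],[[0,0,0.0005],0,0.55],[[0,0,0.0005],0,0.55],[[0,0,0.0005],0,0.55],[[0,0,-0.03],0,0.55],[[0,0,-0.08],0,0.6],[[0,0,-0.12],0,1],[[0,0,-0.12],0,1],[[0,0,-0.12],0,1]]'; python3 -c "
from h import *
go(.3555,-.258,.016,-14.3)"
```

```text
time: 7.15
eef_pos: [0.5262, -0.3422, 0.1462]
tool_rot: [-2.481, -1.927, 0.0]
wrist_force: [0.0, 0.0, -0.7]
grip_width: 0.998
grasp_force: 0.0
t 7.15 shift [ 0.0393 -0.1862  0.1303] turn (q6,turn) [[1.193, -0.0], [-1.949, -3.142]]
```

```bash
python3 -m jog '[[[0.0393,-0.1862,0],0,1],[[0.0393,-0.1862,0],0,1],[[0.0393,-0.1862,0],0,1],[[0.0393,-0.1862,0],0,1],[[0.0393,-0.1862,0],0,1],[[0.0393,-0.1862,0.05],0,1],[[0.0393,-0.1862,0.1],0,1],[[0.0393,-0.1862,0.1303],0,1],[[0.0393,-0.1862,0.1303],0,1],[[0.0393,-0.1862,0.1303],0,1],[[0.0393,-0.1862,0.1303],0,0.3],[[0.0393,-0.1862,0.1303],0,0.3],[[0.0393,-0.1862,0.1303],0,0.3],[[0.0393,-0.1862,0.1303],0,0.3],[[0.0393,-0.1862,0.1303],0,0.3],[[0.0393,-0.1862,0.1303],0,0.3],[[0.0393,-0.1862,0.1303],0,0.3],[[0.0393,-0.1862,0.1303],0,0.3]]'; python3 - <<'E'
from h import *
go(.5062,-.424,.14,-14.3)
d=imaging.read_camera("top");W=cloud(d)
m=(np.hypot(W[...,0]-.5166,W[...,1]+.3833)<.11);P=W[m&(W[...,2]>.041)&(W[...,2]<.052)]
r=cv2.minAreaRect(P[:,:2].astype(np.float32)*1000);print(np.round(r[0],1),np.round(r[1],1),round(r[2],1))
P=W[m&(W[...,2]>.065)&(W[...,2]<.09)];print("cell",len(P),P.mean(0) if len(P) else 0)
E
```

```text
time: 9.4
eef_pos: [0.3561, -0.2585, 0.0171]
tool_rot: [2.48, 1.926, 0.001]
wrist_force: [-1.1, 1.7, 5.9]
grip_width: 0.368
grasp_force: 29.2
t 9.4 shift [-0.1233  0.1865 -0.1227] turn (q6,turn) [[1.123, -0.0], [-2.019, -3.142]]
[ 516.8 -382.6] [179.3 118.5] 76.0
cell 115 [ 0.52616391 -0.34118447  0.06927698]
```

```bash
python3 -m jog '[[[0,0,-0.05],0,0.3],[[0,0,-0.1],0,0.3],[[-0.03,0.05,-0.1227],0,0.3],[[-0.06,0.1,-0.1227],0,0.3],[[-0.1,0.15,-0.1227],0,0.3],[[-0.12,0.18,-0.1227],0,0.3],[[-0.1233,0.1865,-0.1227],0,0.3],[[-0.1233,0.1865,-0.1227],0,0.3],[[-0.1233,0.1865,-0.1227],0,0.3],[[-0.1233,0.1865,-0.1],0,0.3],[[-0.1233,0.1865,-0.08],0,0.3],[[-0.1233,0.1865,-0.08],0,0.3],[[-0.1233,0.1865,-0.08],0,0.3]]'; python3 -c "
from h import *
go(.5062,-.424,.0296,-14.3)"
```

```text
time: 11.08
eef_pos: [0.506, -0.4237, 0.0976]
tool_rot: [2.48, 1.927, 0.0]
wrist_force: [0.4, -1.0, -0.7]
grip_width: 0.366
grasp_force: 30.4
t 11.07 shift [-0.0002  0.0002  0.068 ] turn (q6,turn) [[1.123, -0.0], [-2.019, -3.142]]
```

```bash
python3 -m jog '[[[0,0,0.03],0,0.3],[[0,0,0.05],0,0.3],[[0,0,0.06],0,0.3],[[0,0,0.0665],0,0.3],[[0,0,0.068],0,0.3],[[0,0,0.068],0,0.3],[[0,0,0.068],0,0.3],[[0,0,0.068],0,0.42],[[0,0,0.068],0,0.55],[[0,0,0.068],0,0.55],[[0,0,0.068],0,0.55],[[0,0,0.068],0,0.55],[[0,0,0.035],0,0.55],[[0,0,-0.02],0,0.6],[[0,0,-0.07],0,1],[[0,0,-0.07],0,1],[[0,0,-0.07],0,1]]'; python3 -c "
from h import *
go(.4407,-.0237,.09,150.1)"
```

```text
time: 13.2
eef_pos: [0.5058, -0.4237, 0.1659]
tool_rot: [-2.481, -1.927, 0.0]
wrist_force: [-0.2, -0.4, 0.1]
grip_width: 1.0
grasp_force: 0.0
t 13.2 shift [ 0.3715 -0.162   0.0761] turn (q6,turn) [[2.039, 0.272], [-1.103, -2.87]]
```

```bash
python3 -m jog '[[[0.3715,-0.162,0],0.272,1],[[0.3715,-0.162,0],0.272,1],[[0.3715,-0.162,0],0.272,1],[[0.3715,-0.162,0],0.272,1],[[0.3715,-0.162,0],0.272,1],[[0.3715,-0.162,0],0.272,1],[[0.3715,-0.162,0.03],0.272,1],[[0.3715,-0.162,0.0761],0.272,1],[[0.3715,-0.162,0.0761],0.272,1],[[0.3715,-0.162,0.0761],0.272,1]]'; python3 - <<'E'
from h import *
go(.4407,-.0237,.005,150.1)
for n in("top","scene"):
    d=imaging.read_camera(n);W=cloud(d)
    f=d["frame"].max(2)<60
    m=(np.hypot(W[...,0]-.4407,W[...,1]+.0237)<.05)&(W[...,2]>.02)&(W[...,2]<.036)
    P=W[m].astype(np.float32)[:,:2]*1000
    if len(P)>9:r=cv2.minAreaRect(P);print(n,len(P),np.round(r[0],1),np.round(r[1],1),r[2])
    if n=="top":
      m=(np.hypot(W[...,0]-.5166,W[...,1]+.3833)<.11);P=W[m&(W[...,2]>.041)&(W[...,2]<.052)]
      r=cv2.minAreaRect(P[:,:2].astype(np.float32)*1000);print(np.round(r[0],1),np.round(r[1],1),round(r[2],1))
      P=W[m&(W[...,2]>.065)&(W[...,2]<.09)];P2=P[P[:,1]<-.383];print("cells",len(P2),P2.mean(0),P[P[:,1]>-.383].mean(0))
E
```

```text
time: 14.45
eef_pos: [0.441, -0.0241, 0.0907]
tool_rot: [-2.719, -1.572, 0.001]
wrist_force: [0.8, -0.8, 0.5]
grip_width: 1.003
grasp_force: 0.0
t 14.45 shift [ 0.0002 -0.0004  0.0857] turn (q6,turn) [[2.039, -0.001], [-1.103, -3.142]]
[ 517.1 -382.4] [179.2 119.3] 75.8
cells 123 [ 0.50519275 -0.42390328  0.06960436] [ 0.52624514 -0.34106912  0.06983184]
scene 198 [440.6 -26.8] [50.2 49.8] 56.95564651489258
```

```bash
python3 -m jog '[[[0,0,0.04],0,1],[[0,0,0.07],0,1],[[0,0,0.086],0,1],[[0,0,0.086],0,1],[[0,0,0.086],0,0.4],[[0,0,0.086],0,0.4],[[0,0,0.086],0,0.4],[[0,0,0.086],0,0.4],[[0,0,0.086],0,0.4],[[0,0,0.086],0,0.4],[[0,0,0.086],0,0.4]]' 30; python3 -c "
from h import *
go(.618,.1335,.12,5.4)"
```

```text
time: 15.92
eef_pos: [0.4417, -0.0239, 0.0053]
tool_rot: [2.719, 1.572, 0.002]
wrist_force: [-0.3, -0.6, 7.0]
grip_width: 0.522
grasp_force: 30.3
t 15.93 shift [ 0.2244  0.0745 -0.1144] turn (q6,turn) [[1.689, -0.616], [-1.452, -3.758]]
```

```bash
python3 -m jog '[[[0,0,-0.05],0,0.4],[[0,0,-0.1],0,0.4],[[0.05,0.02,-0.1144],-0.1,0.4],[[0.1,0.04,-0.1144],-0.25,0.4],[[0.15,0.06,-0.1144],-0.4,0.4],[[0.2,0.07,-0.1144],-0.55,0.4],[[0.2244,0.0745,-0.1144],-0.616,0.4],[[0.2244,0.0745,-0.1144],-0.616,0.4],[[0.2244,0.0745,-0.1144],-0.616,0.4],[[0.2244,0.0745,-0.1144],-0.616,0.4]]'; python3 - <<'E'
from h import *
go(.619,.124,.0100,5.4)
d=imaging.read_camera("scene");cv2.imwrite("pics/c3.png",cv2.resize(d["frame"][100:240,250:430],None,fx=4,fy=4))
E
```

```text
time: 17.18
eef_pos: [0.6168, 0.1327, 0.1191]
tool_rot: [-2.116, -2.322, 0.0]
wrist_force: [-0.7, -0.3, -0.2]
grip_width: 0.519
grasp_force: 31.9
t 17.18 shift [-0.0089  0.0013  0.1091] turn (q6,turn) [[1.674, -0.002], [-1.467, -3.143]]
```

View pics/c3.png

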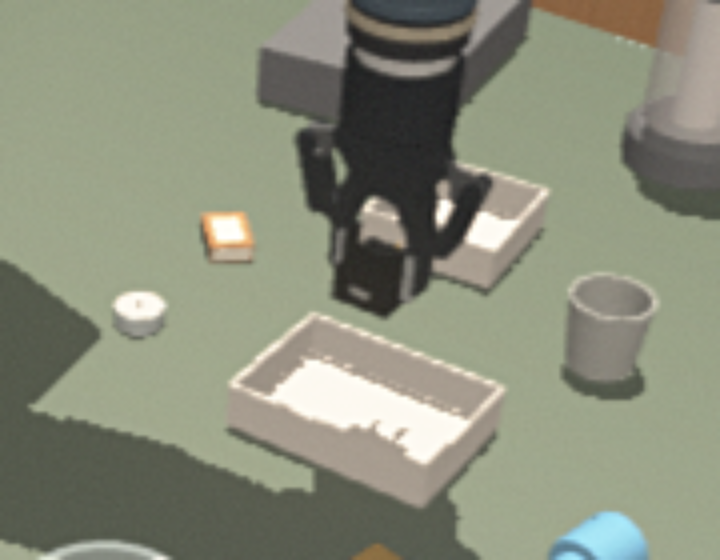

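The charger is held level at (370,270), between the fingers and above the long drawer. I lower it and release.

```bash
python3 -m jog '[[[-0.0089,0.0013,0.04],0,0.4],[[-0.0089,0.0013,0.08],0,0.4],[[-0.0089,0.0013,0.1],0,0.4],[[-0.0089,0.0013,0.107],0,0.4],[[-0.0089,0.0013,0.1090],0,0.4],[[-0.0089,0.0013,0.1090],0,0.4],[[-0.0089,0.0013,0.1090],0,0.4],[[-0.0089,0.0013,0.1090],0,0.6],[[-0.0089,0.0013,0.1090],0,0.75],[[-0.0089,0.0013,0.1090],0,0.75],[[-0.0089,0.0013,0.1090],0,0.75],[[-0.0089,0.0013,0.07],0,0.75],[[-0.0089,0.0013,0.02],0,0.75],[[-0.0089,0.0013,0.0],0,0.75],[[-0.0089,0.0013,0.0],0,0.75]]'; python3 -c "
from h import *
go(.3895,.2625,.08,47.3)"
```

```text
time: 19.1
eef_pos: [0.6206, 0.125, 0.1204]
tool_rot: [2.113, 2.322, 0.004]
wrist_force: [0.2, 0.0, -0.4]
grip_width: 0.749
grasp_force: 0.0
t 19.1 shift [ 0.1585 -0.2173  0.0398] turn (q6,turn) [[1.338, -0.732], [-1.803, -3.873]]
```

```bash
python3 -m jog '[[[0.1585,-0.2173,0],-0.732,0.75],[[0.1585,-0.2173,0],-0.732,0.75],[[0.1585,-0.2173,0],-0.732,0.75],[[0.1585,-0.2173,0],-0.732,0.75],[[0.1585,-0.2173,0],-0.732,0.75],[[0.1585,-0.2173,0.02],-0.732,0.75],[[0.1585,-0.2173,0.0398],-0.732,0.75],[[0.1585,-0.2173,0.0398],-0.732,0.75],[[0.1585,-0.2173,0.0398],-0.732,0.75]]'; python3 - <<'E'
from h import *
go(.3895,.2625,.003,47.3)
W=cloud(imaging.read_camera("top"));m=(np.hypot(W[...,0]-.618,W[...,1]-.1335)<.05)&(W[...,2]>.024)&(W[...,2]<.04)
P=W[m];r=cv2.minAreaRect(P[:,:2].astype(np.float32)*1000);print(len(P),np.round(r[0],1),np.round(r[1],1),r[2],np.median(P[:,2]),np.std(P[:,2]))
W=cloud(imaging.read_camera("scene"));m=(np.hypot(W[...,0]-.3895,W[...,1]-.2625)<.04)&(W[...,2]>.012)&(W[...,2]<.022)
P=W[m];r=cv2.minAreaRect(P[:,:2].astype(np.float32)*1000);print("match",len(P),np.round(r[0],1),np.round(r[1],1),r[2])
E
```

```text
time: 20.23
eef_pos: [0.3886, 0.2621, 0.079]
tool_rot: [-1.145, -2.925, 0.0]
wrist_force: [-0.5, 0.6, -0.4]
grip_width: 0.751
grasp_force: 0.0
t 20.23 shift [-0.0004  0.0009  0.076 ] turn (q6,turn) [[1.338, -0.001], [-1.803, -3.142]]
289 [618.7 127.6] [46.4 55.9] 0.9536360502243042 0.02991256009583787 0.003008357898564634
match 102 [387.7 260.5] [35.6 64.8] 47.527408599853516
```

```bash
python3 -m jog '[[[0,0.0005,0.04],0,0.75],[[0,0.0005,0.065],0,0.75],[[0,0.0005,0.076],0,0.75],[[0,0.0005,0.076],0,0.75],[[0,0.0005,0.076],0,0.3],[[0,0.0005,0.076],0,0.3],[[0,0.0005,0.076],0,0.3],[[0,0.0005,0.076],0,0.3],[[0,0.0005,0.076],0,0.3],[[0,0.0005,0.076],0,0.3],[[0,0.0005,0.076],0,0.3]]' 20; python3 -c "
from h import *
go(.5195,.400,.10,9)"
```

```text
time: 21.7
eef_pos: [0.3894, 0.2631, 0.004]
tool_rot: [1.143, 2.925, 0.003]
wrist_force: [-0.1, -0.8, 6.4]
grip_width: 0.417
grasp_force: 20.5
t 21.7 shift [-0.0029  0.1891 -0.0956] turn (q6,turn) [[2.07, 0.669], [-1.072, -2.473]]
```

```bash
python3 -m jog '[[[0,0,-0.04],0,0.3],[[0,0,-0.08],0,0.3],[[0,0.05,-0.0956],0.15,0.3],[[0,0.1,-0.0956],0.3,0.3],[[0,0.15,-0.0956],0.48,0.3],[[-0.0029,0.1891,-0.0956],0.65,0.3],[[-0.0029,0.1891,-0.0956],0.669,0.3],[[-0.0029,0.1891,-0.0956],0.669,0.3],[[-0.0029,0.1891,-0.0956],0.669,0.3]]'; python3 - <<'E'
from h import *
go(.5195,.400,.0080,9)
d=imaging.read_camera("scene");cv2.imwrite("pics/c4.png",cv2.resize(d["frame"][80:200,290:440],None,fx=4,fy=4))
E
```

```text
time: 22.82
eef_pos: [0.5182, 0.3989, 0.0989]
tool_rot: [-2.039, -2.39, 0.001]
wrist_force: [-0.2, -0.7, -0.1]
grip_width: 0.416
grasp_force: 20.5
t 22.82 shift [0.0009 0.0015 0.0909] turn (q6,turn) [[2.07, 0.001], [-1.072, -3.141]]
```

View pics/c4.png

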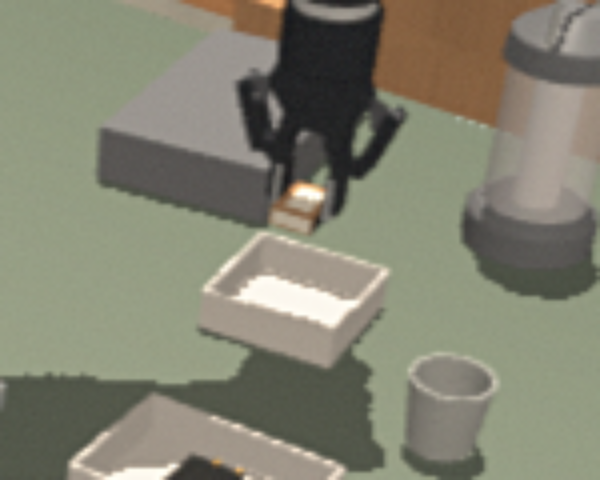

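The matchbox is held level at (298,207), above the square drawer. The charger sits in the long drawer at (205,470). I lower the matchbox and release.

```bash
python3 -m jog '[[[0.0009,0.0015,0.04],0,0.3],[[0.0009,0.0015,0.07],0,0.3],[[0.0009,0.0015,0.085],0,0.3],[[0.0009,0.0015,0.0905],0,0.3],[[0.0009,0.0015,0.0905],0,0.3],[[0.0009,0.0015,0.0905],0,0.3],[[0.0009,0.0015,0.0905],0,0.5],[[0.0009,0.0015,0.0905],0,0.65],[[0.0009,0.0015,0.0905],0,0.65],[[0.0009,0.0015,0.0905],0,0.65],[[0.0009,0.0015,0.05],0,0.65],[[0.0009,0.0015,0.0],0,0.75],[[0.0009,0.0015,0.0],0,0.75]]'; python3 -c "
from h import *
go(.4105,.1265,.08,10)"
```

```text
time: 24.5
eef_pos: [0.5223, 0.4023, 0.1029]
tool_rot: [2.039, 2.388, 0.011]
wrist_force: [-0.2, -0.1, -1.2]
grip_width: 0.752
grasp_force: 0.0
t 24.5 shift [-0.255  -0.1537  0.021 ] turn (q6,turn) [[1.695, -0.018], [-1.446, -3.159]]
```

```bash
python3 -m jog '[[[-0.255,-0.1537,0],0,0.75],[[-0.255,-0.1537,0],0,0.75],[[-0.255,-0.1537,0],0,0.75],[[-0.255,-0.1537,0],0,0.75],[[-0.255,-0.1537,0],0,0.75],[[-0.255,-0.1537,0.01],0,0.75],[[-0.255,-0.1537,0.021],0,0.75],[[-0.255,-0.1537,0.021],0,0.75],[[-0.255,-0.1537,0.021],0,0.75]]'; python3 - <<'E'
from h import *
go(.4105,.1265,.003,9)
W=cloud(imaging.read_camera("top"));m=(np.hypot(W[...,0]-.5195,W[...,1]-.4)<.05)&(W[...,2]>.012)&(W[...,2]<.027)
P=W[m];r=cv2.minAreaRect(P[:,:2].astype(np.float32)*1000);print(len(P),np.round(r[0],1),np.round(r[1],1),r[2],np.median(P[:,2]),np.std(P[:,2]))
W=cloud(imaging.read_camera("scene"));m=(np.hypot(W[...,0]-.4105,W[...,1]-.1265)<.035)&(W[...,2]>.012)&(W[...,2]<.024)
P=W[m];print("tea",len(P),np.round(P.mean(0),4))
E
```

```text
time: 25.62
eef_pos: [0.4086, 0.1256, 0.0772]
tool_rot: [-2.039, -2.39, 0.001]
wrist_force: [0.4, 0.5, 0.7]
grip_width: 0.75
grasp_force: 0.0
t 25.62 shift [0.0005 0.0021 0.0742] turn (q6,turn) [[1.713, 0.001], [-1.429, -3.14]]
256 [520.5 401.5] [36.9 55.1] 9.638012886047363 0.01743721552030697 0.002815547359318721
tea 83 [0.4112 0.1215 0.0168]
```

Matchbox is placed flat (top at 17.4 mm). Now the tea light.

```bash
python3 -m jog '[[[0.0005,0.0021,0.04],0,0.75],[[0.0005,0.0021,0.065],0,0.75],[[0.0005,0.0021,0.0742],0,0.75],[[0.0005,0.0021,0.0742],0,0.75],[[0.0005,0.0021,0.0742],0,0.3],[[0.0005,0.0021,0.0742],0,0.3],[[0.0005,0.0021,0.0742],0,0.3],[[0.0005,0.0021,0.0742],0,0.3],[[0.0005,0.0021,0.0742],0,0.3],[[0.0005,0.0021,0.0742],0,0.3],[[0.0005,0.0021,0.0742],0,0.3]]' 20; python3 -c "
from h import *
go(.6252,-.1560,.11,9)"
```

```text
time: 27.1
eef_pos: [0.4111, 0.126, 0.0043]
tool_rot: [2.04, 2.388, 0.003]
wrist_force: [-1.5, 0.6, 6.8]
grip_width: 0.445
grasp_force: 19.7
t 27.1 shift [-0.3119  0.1676 -0.1055] turn (q6,turn) [[1.169, -0.0], [-1.973, -3.142]]
```

```bash
python3 -m jog '[[[0,0,-0.05],0,0.3],[[0,0,-0.1],0,0.3],[[-0.04,0.02,-0.1055],0,0.3],[[-0.09,0.05,-0.1055],0,0.3],[[-0.15,0.08,-0.1055],0,0.3],[[-0.2,0.11,-0.1055],0,0.3],[[-0.25,0.135,-0.1055],0,0.3],[[-0.29,0.155,-0.1055],0,0.3],[[-0.3119,0.1676,-0.1055],0,0.3],[[-0.3119,0.1676,-0.1055],0,0.3],[[-0.3119,0.1676,-0.1055],0,0.3],[[-0.3119,0.1676,-0.1055],0,0.3]]'; python3 - <<'E'
from h import *
go(.6252,-.1560,.0130,9)
d=imaging.read_camera("scene");cv2.imwrite("pics/c5.png",cv2.resize(d["frame"][150:300,200:360],None,fx=4,fy=4))
E
```

```text
time: 28.6
eef_pos: [0.6242, -0.1553, 0.1092]
tool_rot: [-2.039, -2.39, -0.0]
wrist_force: [0.4, 0.0, 0.0]
grip_width: 0.448
grasp_force: 20.6
t 28.6 shift [-0.0009  0.0009  0.0962] turn (q6,turn) [[1.169, 0.001], [-1.973, -3.141]]
```

View pics/c5.png

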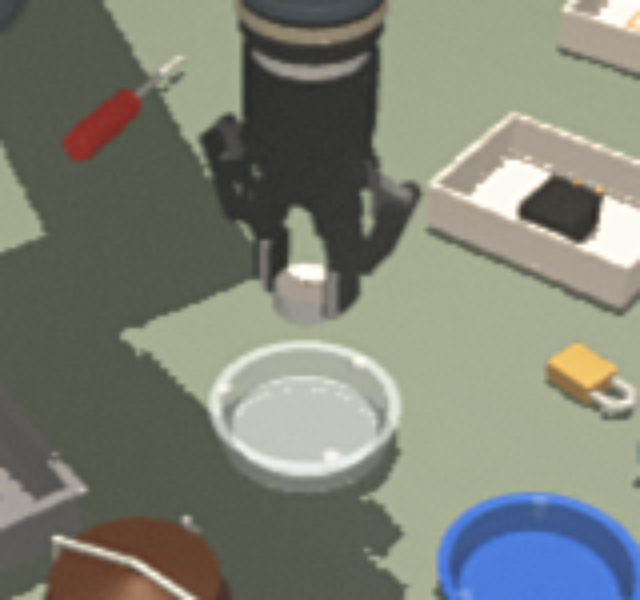

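The tea light is held level at (305,293), above the clear ashtray centred at about (305,412). I lower it and release.

```bash
python3 -m jog '[[[-0.0009,0.0009,0.04],0,0.3],[[-0.0009,0.0009,0.07],0,0.3],[[-0.0009,0.0009,0.09],0,0.3],[[-0.0009,0.0009,0.0962],0,0.3],[[-0.0009,0.0009,0.0962],0,0.3],[[-0.0009,0.0009,0.0962],0,0.3],[[-0.0009,0.0009,0.0962],0,0.5],[[-0.0009,0.0009,0.0962],0,0.58],[[-0.0009,0.0009,0.0962],0,0.58],[[-0.0009,0.0009,0.0962],0,0.58],[[-0.0009,0.0009,0.06],0,0.58],[[-0.0009,0.0009,0.0],0,0.58],[[0,0,-0.05],0,0.6],[[0.05,0,-0.1],0,0.6],[[0.1,-0.05,-0.1],0,0.6],[[0.15,-0.1,-0.1],0,0.6],[[0.2,-0.15,-0.1],0,0.6],[[0.2,-0.2,-0.1],0,0.6],[[0.2,-0.2,-0.1],0,0.6]]'; python3 - <<'E'
from h import *
d=imaging.read_camera("top");W=cloud(d);print(ctrl.state()["eef_pos"])
m=np.hypot(W[...,0]-.625,W[...,1]+.1555)<.08
P=W[m&(W[...,2]>.02)&(W[...,2]<.036)];f=d["frame"]
w=m&(f.min(2)>190)&(np.hypot(W[...,0]-.625,W[...,1]+.1555)<.042);print("tea",w.sum(),np.round(W[w].mean(0),4))
P=W[m&(W[...,2]>.022)&(np.hypot(W[...,0]-.625,W[...,1]+.1555)>.045)];r=cv2.minAreaRect(P[:,:2].astype(np.float32)*1000);print("ash",np.round(r[0],1),np.round(r[1],1))
cv2.imwrite("pics/c6.png",cv2.resize(f[130:300,90:460],None,fx=2.16,fy=2.16,interpolation=cv2.INTER_CUBIC))
E
```

```text
time: 31.02
eef_pos: [0.3922, 0.0107, 0.209]
tool_rot: [-2.038, -2.39, 0.001]
wrist_force: [0.5, -0.2, 0.4]
grip_width: 0.599
grasp_force: 0.0
[0.39314886 0.01047509 0.20932319]
tea 135 [ 0.6269 -0.1559  0.024 ]
ash [ 625.6 -155. ] [115.7 116.4]
```

View pics/c6.png

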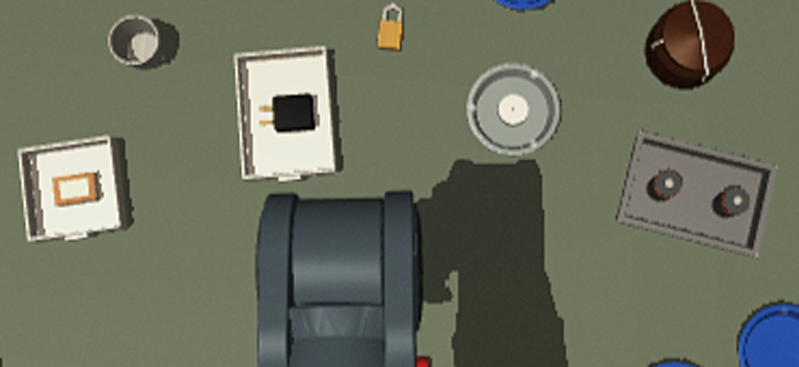

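The picture shows the matchbox at (76,188), charger at (293,112), tea light at (513,109) and cells at (665,183) and (735,200). All are in place and the arm is clear.

```bash
python3 -c "
from plant import job_done
print(job_done())"
```

```text
the job is handed in; nothing more can be done
None
```

I handed the job in at about 31 s; the last camera check showed the matchbox, charger, tea light and both cells in their places and the crate not measurably moved, but the hand-in returned no verdict.

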